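# Wind the mixer's jack table up until the cup seals under the sprung cover

### The arm

A 6-joint arm with a two-finger parallel gripper is mounted at the origin on the work surface; the furniture and walls round the work are solid. World frame = base frame: x ahead of the robot, y to its left, z up, the work surface at z = 0. Lengths are in mm, angles in degrees, forces in N, time in s.
With the tool pointing down it reaches from about 350 to 850 mm from the base axis. Payload 8.1 kg.
Tool frame: the origin (TCP) lies midway between the tips of the shut fingers; the grasp point (between the pads) lies 19 mm behind it; z points along the fingers, y is the line along which they close (so a half turn about z gives the same grasp; the last joint's range is limited). The gripper opens to 85 mm and grips with 20 to 120 N. Pads are 22 mm wide; open, the fingers measure 114 mm over their backs; the gripper's body (76 mm by 85 mm) begins 54 mm behind the grasp point. The pads swing forward as they close: fully open they stand 13 mm farther back than shut.
Start: joints at [65.638, 7.471, 85.268, -0, 87.261, -4.893], TCP at [199.958, 565.705, 231.292] pointing down, gripper open.
Joint ranges: [-169.43, 169.43], [-51.17, 129.36], [1.28, 143.12], [-76.62, 256.62], [0, 156.53], [-152.29, 152.29]. Speed limits (degrees/s): [136.94, 136.94, 159.86, 180, 180, 180].

### API

Orientations are given as [roll, pitch, yaw] about the fixed x, y, z axes, in that order (R = Rz(yaw) Ry(pitch) Rx(roll)).
In Python, from bench import r gives the robot as it stands. The module is installed in compiled form; this text tells all that it offers.
- The arm moves only by the tool jog_arm, never from a script. Its argument "rows" is a list of rows, each a list of 2 entries, a list of its own where there are three numbers: the shift along the tool's x, y, z in mm, then the turn, a rotation vector about the tool's x, y, z in rad. A call has 1 to 10 rows; each row is the pose to reach, as a shift and turn from the pose commanded when the call began, along the tool's axes at that moment; what a row does not reach only later rows make up. A row lasts 1/10 s, in which the tool goes at most 50 mm and 8.59 degrees, less where a joint would pass 70% of its speed; a pose out of reach is approached as far as the arm can. A call with a gripper value outside its range is refused whole. "grip" is the finger opening in mm, from 0 to 85.4, set as the call begins (left out, the last holds). The fingers move at their own pace and stop on an object; "force" is the grip in N (left out, the last holds). Time passes only in rows, so rows that repeat a pose let the fingers close. It gives the time, the measured TCP pose, the force, the opening and the grip force at its end, in the units of the state.
- r.sense(): the state, without advancing time (a new reading comes with each control period).
- r.snapshot(name): name is "side" or "top"; returns (picture, depth): 480x640x3 uint8, blue, green, red; 480x640 float32, mm along the optical axis (not along the pixel's ray), 0 where there is no reading.
- r.camera_params(name): a dict with "fx", "fy", "cx", "cy" (pixels), "dist_coeffs" ([k1, k2, p1, p2, k3] as OpenCV has them; the pictures are not rectified), "pose" (4x4, takes a point from camera to world coordinates). Camera axes: x right, y down, z forward; pixel columns grow to the right and rows downward; lengths in mm; the calibration is good to about 2 mm. A picture is of the moment at which its call begins. camera_params takes no time and is no camera call.
- r.hand_in(): hands the job in; it is judged then, once.
The state is a dict: "time": time; "joint_pos": joint angles; "qd": joint speeds; "joint_efforts": joint torques, N m; "tool_pos": TCP position; "tcp_rot": TCP orientation; "ft_force": force on the tool from outside, world axes, zero at the start; "wrist_torque": the same for the moment, N m; "finger_gap": finger opening in mm; "grip_force": force on a finger pad.
Only numpy, scipy, OpenCV 4.12 (cv2) and the standard library are available. Lean on these libraries where they do the work, as an engineer would, in place of code of your own. Each camera call takes 0.05 s, during which the arm holds its last target. There are 200 camera calls.

### The job

Take the loose crank from its wooden rest, fit its square socket fully down on the square end of the mixer stand's jack screw, and wind the table up (clockwise) by the crank's grip until you feel the cup's rim take up the mixer's sprung cover, then a quarter turn more, so that the cover is lifted about 5 mm and seals the cup. Do not overwind or force the crank, do not touch the cup or knock anything else, and leave the crank seated on the shaft.

Things in the scene. Friction and masses are not known exactly. Their poses are not given: they have to be found in the camera images.
- stand: grey bench mixer stand, fixed; origin on the worktop under the screw axis, y towards the cup. Foot 150 x 250 mm; two guide rods and bridge (top at z 186 mm) round the jack screw; a post 135 mm along y, 72 mm behind, top at 260 mm, carries the mixer head. A yellow hood hangs behind, from z 0.3 up: between rest and screw keep the hand on the robot's side of x = 0.53
- shaft_foot (a point): on the screw axis, 195 mm up, top of the round boss: where the crank's hub comes to rest. The screw's square end, 14 mm across, rises 21.5 mm from here, its top 3 mm bevelled; its flats lie along this point's x and y at screw = 0. Axes as the stand's
- screw (a joint): turn of the jack screw, rad, 0 at the start (table lowest), growing clockwise seen from above. One turn lifts the table 20 mm. It turns stiffly (0.28 N m and about 0.03 for the table, some 5 N at the crank's grip) and stays where it is left; at most 17 rad
- crank: steel crank, 0.24 kg; origin at the centre of the socket's mouth (hub's underside), z up, x along the arm. Hub 30 x 30 x 38 mm with square socket 15.6 mm wide, 26 deep, sides along x and y; arm 16 wide, z 29 to 37; at x = 65 mm an upright black grip, 23 mm thick, z 40 to 90, spinning freely on its pin. Carry by the hub, fingers across the arm; wind by the grip, held with 40 N
- grip_mid (a point): middle of the crank's black grip, on its axis: 65 mm along the arm from the hub's axis and 65 mm above the socket's mouth
- crank_rest: fixed wooden block 90 x 75 x 28 mm with a round peg, 11 mm thick and 23 mm high, on which the crank's socket stands at any yaw; origin at the centre of its underside
- cup: grey plastic weighing cup, 76 mm across, 75 mm tall, standing loose on the jack table under the mixer; origin at the centre of its underside. It rises with the table and must not be touched
- mixer_head: white mixer motor over the cup, fixed; its top is 72 mm above the origin, which lies on the cup's axis at the middle level of the cover's underside. The round sprung cover really hangs up to 7 mm above or below that (nuts; not measured): feel for it. It meets the rim with 55 N and 2.4 N more per mm, up to 16 mm; drag at the grip grows by about 2.7 N at the take-up. Wanted: 62 to 72.5 N
- jar_1: bystander: lidded clear jar, 71 mm across, 102 mm tall; origin at the centre of its underside
- cup_3: bystander: lidded grey cup, 74 mm across, 77 mm tall; origin at the centre of its underside
- weight_0: bystander: brass knob weight, 26 mm across, 36 mm tall; origin at the centre of its underside
- weight_1: bystander: brass knob weight, 20 mm across, 32 mm tall; origin at the centre of its underside
- tile_0: bystander: glazed test tile 75 x 40 x 8 mm lying flat; origin at the centre of its underside
- tile_2: bystander: pale glazed test tile 75 x 40 x 8 mm lying flat; origin at the centre of its underside
- brush_2: bystander: slim brush, 248 mm long, lying flat; origin at the centre of its underside

How it is judged:
By the outcome, as a careful person would: the job done as asked, in the order asked, and still so for the second after the job is handed in, with the robot touching nothing.
It also fails if it takes over 72 s, if anything falls off the work surface, if the arm or the gripper's body presses on something with over 40 N, if the wrist force passes 120 N, or if a joint passes its speed limit or range.

## Working session

There is one attempt and no reset: what is moved stays moved. The work goes in short steps, Python scripts to look and compute and a tool call to move; the robot and the scene stay as the last step left them, time stands still between calls to the robot, and variables do not carry over. Pictures are saved under pics/ and viewed, at most 10 in all, crops included, and the job is handed in when it is done.

Besides the shell and the picture viewer there is one more tool, called after "Call:" by a JSON object that holds its "name" and its "arguments", one argument or row to a line. jog_arm: Moves the arm, as the interface text tells. Its arguments: {"type":"object","properties":{"rows":{"type":"array"},"grip":{"type":"number"},"force":{"type":"number"}},"required":["rows"]}

```bash
mkdir -p pics
python3 - <<'E'
from bench import r
import cv2,numpy as np
for n in("top","side"):
    p,d=r.snapshot(n); cv2.imwrite(f"pics/{n}0.png",p); np.save(f"{n}0.npy",d)
    c=r.camera_params(n); print(n,{k:np.round(v,3).tolist() if k!='x' else v for k,v in c.items()})
print(r.sense())
E
```

```text
top {'fx': 542.303, 'fy': 542.303, 'cx': 303.978, 'cy': 244.322, 'dist_coeffs': [-0.036, 0.0, 0.0, 0.0, 0.0], 'pose': [[0.022, -0.986, 0.166, 308.797], [-0.999, -0.026, -0.023, 190.983], [0.027, -0.165, -0.986, 1385.949], [0.0, 0.0, 0.0, 1.0]]}
side {'fx': 492.94, 'fy': 492.94, 'cx': 308.598, 'cy': 240.529, 'dist_coeffs': [-0.008, 0.0, 0.0, 0.0, 0.0], 'pose': [[0.915, -0.229, 0.333, 180.596], [-0.404, -0.496, 0.769, -652.002], [-0.011, -0.838, -0.546, 745.74], [0.0, 0.0, 0.0, 1.0]]}
{'time': 0.1, 'joint_pos': array([ 6.56386812e+01,  7.51273218e+00,  8.53236983e+01,  1.60586075e-03,
        8.72610241e+01, -4.89047571e+00]), 'qd': array([ 0.05007303,  0.00767694, -0.15706037, -0.04314015,  0.01260161,
       -0.01189495]), 'joint_efforts': array([ 7.36818511e-04, -5.70942950e+01, -5.01946342e+01, -2.31998829e-04,
        7.96395616e-03,  1.24004841e-04]), 'tool_pos': array([199.73428079, 565.25223164, 230.32267307]), 'tcp_rot': array([-1.79903037e+02, -9.90617929e-03,  1.60529070e+02]), 'ft_force': array([-0.79110512,  0.95274523,  0.11330625]), 'wrist_torque': array([-0.01642466, -0.01076067, -0.01452813]), 'grip_force': 0.0, 'finger_gap': 85.65542033279203}
```

View pics/top0.png

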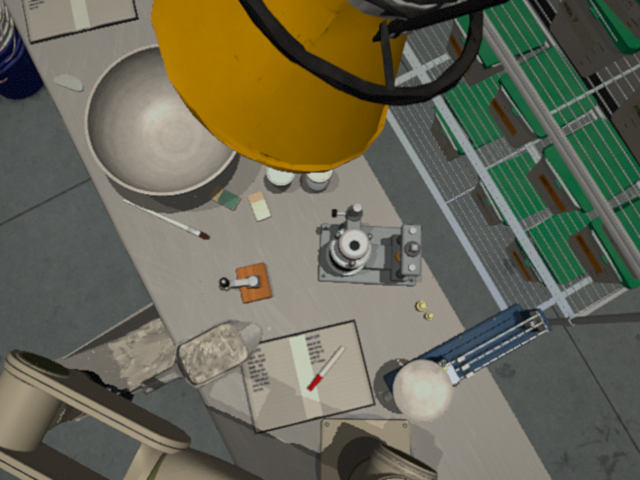

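View pics/side0.png

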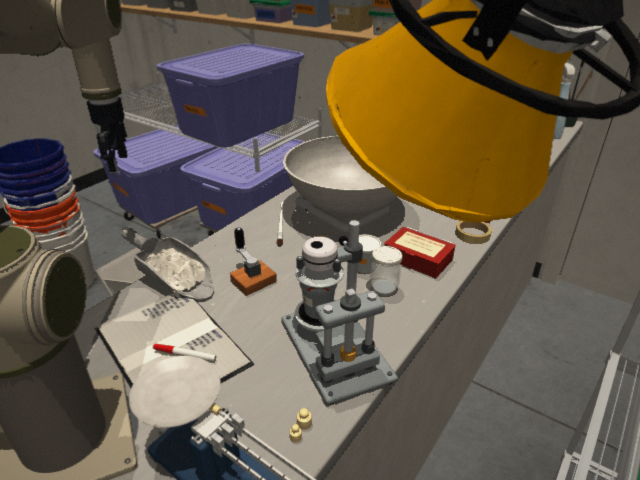

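Top view: the crank hub is near (251,282) with its grip at (225,284). The screw bridge is near (411,245), the cup and mixer near (350,245), and the post near (355,213). Side view: the crank is at (253,268) and the screw at (349,300).

```bash
cat > h.py <<'E'
from bench import r
import cv2,numpy as np
def K(c): return np.array([[c['fx'],0,c['cx']],[0,c['fy'],c['cy']],[0,0,1]])
def cloud(n,d):
    c=r.camera_params(n); v,u=np.mgrid[:480,:640]
    q=cv2.undistortPoints(np.stack([u.ravel(),v.ravel()],1).astype(float)[:,None],K(c),np.array(c['dist_coeffs']))[:,0]
    P=np.c_[q,np.ones(len(q))]*d.reshape(-1,1); T=np.array(c['pose'])
    W=(P@T[:3,:3].T+T[:3,3]).reshape(480,640,3); W[d==0]=np.nan; return W
def proj(n,X):
    c=r.camera_params(n); T=np.linalg.inv(np.array(c['pose']))
    return cv2.projectPoints(np.atleast_2d(X).astype(float),cv2.Rodrigues(T[:3,:3])[0],T[:3,3],K(c),np.array(c['dist_coeffs']))[0][:,0]
def ray(n,u,v,z):
    c=r.camera_params(n);T=np.array(c['pose'])
    q=cv2.undistortPoints(np.array([[[u,v]]],float),K(c),np.array(c['dist_coeffs']))[0,0]
    a=T[:3,:3]@np.r_[q,1]; return T[:3,3]+a*(z-T[2,3])/a[2]
def crop(p,u0,v0,w,h,s): return cv2.resize(p[v0:v0+h,u0:u0+w],None,fx=s,fy=s,interpolation=cv2.INTER_CUBIC)
E
python3 - <<'E'
from h import *
for n,ca,cb in(("top",(205,250,80,60),(310,200,120,90)),("side",(215,215,80,90),(275,230,125,170))):
    W=cloud(n,np.load(n+"0.npy"));p=cv2.imread(f"pics/{n}0.png")
    for name,(u,v,w,h),bands in(("rest",ca,((22,34),(52,60),(61,70),(110,125))),("stand",cb,((178,193),(193,205),(210,222),(250,270)))):
        Q=W[v:v+h,u:u+w].reshape(-1,3)
        for a,b in bands:
            S=Q[(Q[:,2]>a)&(Q[:,2]<b)]
            if len(S)>2:
                print(n,name,a,b,len(S),S.mean(0).round(1),S.min(0).round(1),S.max(0).round(1),cv2.minAreaRect(S[:,:2].astype(np.float32)))
t=cv2.imread("pics/top0.png");s=cv2.imread("pics/side0.png")
A=np.zeros((600,800,3),np.uint8)
for im,x,y in((crop(t,210,255,66,50,6),0,0),(crop(t,316,200,66*2-20,50*2-10,3.5),400,0),(crop(s,225,222,60,72,4),0,310),(crop(s,285,240,120,96,3),300,312)):
    h,w=im.shape[:2];h=min(h,600-y);w=min(w,800-x);A[y:y+h,x:x+w]=im[:h,:w]
cv2.imwrite("pics/c1.png",A)
E
```

```text
top rest 22 34 787 [435.7 281.8  28.2] [387.3 241.   22. ] [486.8 328.6  33.8] ((437.0285949707031, 284.0774841308594), (90.79683685302734, 72.51327514648438), 14.463397026062012)
top rest 52 60 50 [435.5 286.   57.4] [421.3 270.1  53.1] [452.6 338.3  60. ] ((437.0081481933594, 304.432861328125), (29.966882705688477, 68.43592071533203), 1.2456138134002686)
top rest 61 70 199 [433.3 305.7  65.4] [417.7 269.8  61.1] [448.6 351.8  70. ] ((431.8106994628906, 311.77618408203125), (25.92220687866211, 83.29644775390625), 8.614034652709961)
top rest 110 125 68 [427.7 346.7 117.1] [418.4 337.  110.3] [437.2 358.6 123.8] ((427.8101501464844, 347.8350830078125), (21.625246047973633, 18.760072708129883), 89.66250610351562)
top stand 178 193 835 [504.6 -73.  186.3] [ 446.9 -103.5  178.4] [581.  103.3 193. ] ((513.3928833007812, 1.5578842163085938), (214.63290405273438, 119.68414306640625), 84.42922973632812)
top stand 193 205 420 [535.9  10.7 198.7] [457.  -95.7 193. ] [594.9 104.1 204.9] ((526.4508666992188, 5.1392059326171875), (201.8621826171875, 132.70281982421875), 87.92805480957031)
top sta
[... 946 characters left out ...]
6 335.3 110.5] [437.7 358.2 120.8] ((424.95013427734375, 346.687744140625), (19.088350296020508, 21.408832550048828), 52.827064514160156)
side stand 178 193 1303 [505.7 -64.1 185.7] [ 445.5 -104.7  178. ] [598.3 103.1 193. ] ((523.4348754882812, -0.00067901611328125), (217.32510375976562, 136.45230102539062), 82.55464935302734)
side stand 193 205 706 [524.1   5.1 198.2] [457.6 -97.7 193. ] [599.4 104.1 205. ] ((528.7501831054688, 3.5104827880859375), (203.74249267578125, 137.89418029785156), 88.37451934814453)
side stand 210 222 303 [513.9  13.3 215.7] [462.6 -86.6 210.1] [590.6  70.  222. ] ((500.4656982421875, 8.755279541015625), (165.05178833007812, 112.74980163574219), 59.58731460571289)
```

View pics/c1.png

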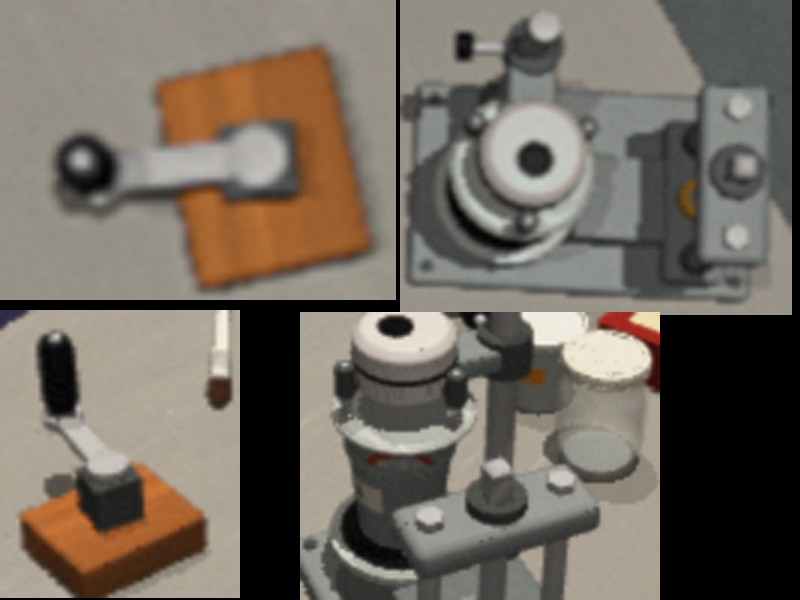

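The crop shows the crank arm pointing away in world +y. Its collar is at crop (263,155). The shaft's square top is at crop (745,163) in the top view and (497,468) in the side view.

Run:
```python
from h import *
def px(x,y,ox,oy,u0,v0,s): return u0+(x-ox+.5)/s-.5, v0+(y-oy+.5)/s-.5
def P(l,n,a,z): print(l,np.round(a,1),ray(n,*a,z).round(1))
P("collar top",'top',px(262,156,0,0,210,255,6),66)
P("collar side",'side',px(108,466,0,310,225,222,4),66)
P("knob top",'top',px(84,158,0,0,210,255,6),112)
P("shaft top",'top',px(745,163,400,0,316,200,3.5),216.5)
P("shaft side",'side',px(497,467,300,312,285,240,3),216.5)
P("bolt1 top",'top',px(740,106,400,0,316,200,3.5),190)
P("bolt2 top",'top',px(737,236,400,0,316,200,3.5),190)
P("mixer head hole top",'top',px(534,159,400,0,316,200,3.5),340)
for n in("top","side"):
    W=cloud(n,np.load(n+"0.npy")).reshape(-1,3)
    def sel(x0,x1,y0,y1,z0,z1):
        return W[(W[:,0]>x0)&(W[:,0]<x1)&(W[:,1]>y0)&(W[:,1]<y1)&(W[:,2]>z0)&(W[:,2]<z1)]
    S=sel(430,600,-130,-45,182,189.5);print(n,"bridge",len(S),cv2.minAreaRect(S[:,:2].astype(np.float32)))
    S=sel(470,560,-110,-40,208,222);print(n,"sq",len(S),S.mean(0),cv2.minAreaRect(S[:,:2].astype(np.float32)))
    S=sel(470,560,-110,-40,193,199);print(n,"boss",len(S),S.mean(0),cv2.minAreaRect(S[:,:2].astype(np.float32)))
    S=sel(405,460,255,315,60,72);print(n,"hubtop",len(S),S.mean(0),cv2.minAreaRect(S[:,:2].astype(np.float32)))
    S=sel(405,460,255,310,36,72);print(n,"hub",len(S),S.mean(0),cv2.minAreaRect(S[:,:2].astype(np.float32)))
    S=sel(400,460,325,370,75,125);print(n,"grip",len(S),S.mean(0),cv2.minAreaRect(S[:,:2].astype(np.float32)))
    S=sel(430,640,-130,140,10,30);print(n,"foot",len(S),cv2.minAreaRect(S[:,:2].astype(np.float32)))
    S=sel(460,560,-20,110,280,400);print(n,"head",len(S),S.max(0),S.min(0))
    S=sel(400,600,-200,300,350,1400);print(n,"hood",len(S), len(S) and S.min(0))
```

```text
collar top [253.2 280.6] [437.6 281.5  66. ]
collar side [251.6 260.6] [436.2 281.6  66. ]
knob top [223.6 280.9] [430.5 347.9 112. ]
shaft top [414.2 246.2] [507.4 -79.3 216.5]
shaft side [350.3 291.3] [503.7 -80.9 216.5]
bolt1 top [412.8 229.9] [549.2 -82.7 190. ]
bolt2 top [411.9 267.1] [464.5 -79.8 190. ]
mixer head hole top [353.9 245.1] [485.5  68.3 340. ]
top bridge 652 ((505.2647399902344, -78.42013549804688), (46.221717834472656, 117.53392791748047), 88.16741943359375)
top sq 48 [505.4780996  -78.47358392 214.89230081] ((506.4932861328125, -78.80440521240234), (14.527495384216309, 14.825764656066895), 88.96810913085938)
top boss 132 [511.06378282 -77.38982671 195.59618494] ((511.81036376953125, -79.19918823242188), (31.96273422241211, 82.29861450195312), 88.64812469482422)
top hubtop 140 [435.56369931 291.58798193  65.51747225] ((435.83428955078125, 292.5935974121094), (28.132352828979492, 44.15874481201172), 8.614034652709961)
top hub 186 [435.58404958 287.07901179  62.16480665] ((436.6393127441406, 285.28106689453125), (31.01529884338379, 47.857940673828125), 3.262930154800415)
top grip 85 [427.01232563 345.49985574 112.32572383] ((427.3426513671875, 347.4004211425781), (22.500131607055664, 19.689929962158203), 89.66250610351562)
top foot 2001 ((513.8345336914062, -4.2387542724609375), (251.8724822998047, 160.67474365234375), 87.57936096191406)Traceback (most recent call last):
  File "<stdin>", line 23, in <module>
    return umr_maximum(a, axis, None, out, keepdims, initial, where)
ValueError: zero-size array to reduction operation maximum which has no identity
```

Call:
{"name": "jog_arm", "arguments": {
  "rows": [
    [[-32,-19,0],[0,0,0.11]],
    [[-64,-38,0],[0,0,0.22]],
    [[-96,-56,0],[0,0,0.33]],
    [[-127,-75,0],[0,0,0.44]],
    [[-159,-94,0],[0,0,0.55]],
    [[-191,-113,0],[0,0,0.66]],
    [[-223,-131,0],[0,0,0.77]],
    [[-255,-150,0],[0,0,0.88]],
    [[-286,-169,0],[0,0,0.99]],
    [[-318,-188,0],[0,0,1.1]]
  ],
  "grip": 85
}}

```text
time: 1.1
tool_pos: [437.6, 281.1, 230.9]
tcp_rot: [-180.0, 0.0, 97.3]
ft_force: [0.6, 1.0, 0.1]
finger_gap: 85.0
grip_force: 0.0
```

```bash
cat >> h.py <<'E'
from scipy.spatial.transform import Rotation as Ro
def to(X,yaw):
    s=r.sense(); R0=Ro.from_euler('xyz',s['tcp_rot'],degrees=True); R1=Ro.from_euler('xyz',[180,0,yaw],degrees=True)
    print("shift",R0.inv().apply(np.array(X)-s['tool_pos']).round(1),"turn",(R0.inv()*R1).as_rotvec().round(3))
def st():
    s=r.sense(); print(round(s['time'],2),s['tool_pos'].round(1),s['tcp_rot'].round(1),"F",s['ft_force'].round(1),"T",s['wrist_torque'].round(2),round(s['finger_gap'],1),round(s['grip_force'],1),s['joint_pos'].round(0))
E
python3 - <<'E'
from h import *
st(); to((437,282,110),97.5)
for n in("top","side"):
    W=cloud(n,np.load(n+"0.npy")).reshape(-1,3)
    S=W[(W[:,0]>460)&(W[:,0]<560)&(W[:,1]>5)&(W[:,1]<105)]
    print(n,np.histogram(S[:,2],bins=np.arange(0,320,8)))
    S=S[(S[:,2]>222)&(S[:,2]<245)]; print(S.mean(0),S.max(0),S.min(0))
E
```

```text
1.1 [437.6 281.1 230.9] [-180.     0.    97.3] F [0.6 1.  0.1] T [-0.   -0.03 -0.02] 85.0 0.0 [27. -5. 98.  0. 87. 20.]
shift [  1.   -0.4 120.9] turn [-0.001  0.    -0.004]
top (array([  0,  55, 156,   8,   0,   1,  21, 256,  61,   0,   0,   0,   0,
         0,   0,   0,   0,   0,   0,   6, 299, 151,   0,   5,  44, 113,
        76,  65, 610,  73,   0,   0,   0,   0,   0,   0,   0,   0,   0]), array([  0,   8,  16,  24,  32,  40,  48,  56,  64,  72,  80,  88,  96,
       104, 112, 120, 128, 136, 144, 152, 160, 168, 176, 184, 192, 200,
       208, 216, 224, 232, 240, 248, 256, 264, 272, 280, 288, 296, 304,
       312]))
[508.72859928  56.34032461 228.5891751 ] [543.18419336  89.54381958 237.16433147] [476.31568302  24.02366285 222.09427956]
side (array([  0,  33, 336,   0,   0,   0,  43, 358,  52,  28,  28,  30,  61,
       147, 117, 100,  70,  80,   0,   4, 604,  80,  26,  87, 184, 231,
       158, 147, 511,   3,   0,   0,   0,   0,   0,   0,   0,   0,   0]), array([  0,   8,  16,  24,  32,  40,  48,  56,  64,  72,  80,  88,  96,
       104, 112, 120, 128, 136, 144, 152, 160, 168, 176, 184, 192, 200,
       208, 216, 224, 232, 240, 248, 256, 264, 272, 280, 288, 296, 304,
       312]))
[505.93890348  49.56297995 227.75726659] [541.05536631  85.70948511 233.35935636] [476.05793121  21.02509272 222.00163246]
```

Call:
{"name": "jog_arm", "arguments": {
  "rows": [
    [[1,0,30],[0,0,0]],
    [[1,0,70],[0,0,0]],
    [[1,0,110],[0,0,0]],
    [[1,0,145],[0,0,0]],
    [[1,0,170],[0,0,0]],
    [[1,0,185],[0,0,0]],
    [[1,0,195],[0,0,0]],
    [[1,0,199],[0,0,0]],
    [[1,0,199],[0,0,0]]
  ]
}}

```text
time: 2.0
tool_pos: [437.4, 283.7, 32.8]
tcp_rot: [180.0, -0.0, 97.5]
ft_force: [0.2, 0.7, -0.3]
finger_gap: 84.9
grip_force: 0.0
```

Run:
```python
from h import *
st()
p,d=r.snapshot("top");s,_=r.snapshot("side")
A=np.zeros((400,800,3),np.uint8)
a=crop(p,200,240,80,80,5);b=crop(s,200,190,80,80,5);A[:,:400]=a;A[:,400:]=b
cv2.imwrite("pics/c2.png",A)
```

```text
2.0 [437.4 283.7  32.8] [180.   -0.   97.5] F [ 0.2  0.7 -0.3] T [ 0.01 -0.   -0.02] 84.9 0.0 [ 27.   6. 108.  -0.  65.  20.]
```

View pics/c2.png

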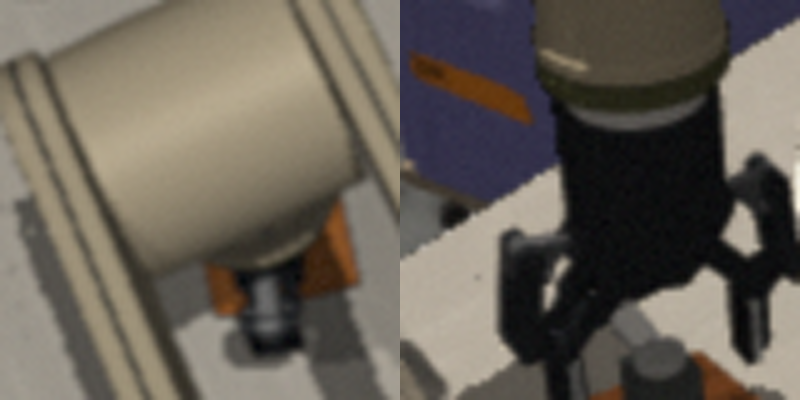

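The hub collar, at crop (655,360), sits between the open fingers, so I'm closing them.

Call:
{"name": "jog_arm", "arguments": {
  "rows": [
    [[0,0,0],[0,0,0]],
    [[0,0,0],[0,0,0]],
    [[0,0,0],[0,0,0]],
    [[0,0,0],[0,0,0]],
    [[0,0,0],[0,0,0]],
    [[0,0,0],[0,0,0]],
    [[0,0,0],[0,0,0]],
    [[0,0,0],[0,0,0]]
  ],
  "grip": 20,
  "force": 60
}}

```text
time: 2.9
tool_pos: [437.4, 283.7, 32.8]
tcp_rot: [179.9, -0.0, 97.5]
ft_force: [-0.2, 0.3, 5.3]
finger_gap: 28.8
grip_force: 60.1
```

Run:
```python
from h import *
st()
```

```text
2.9 [437.4 283.7  32.8] [179.9  -0.   97.5] F [-0.2  0.3  5.3] T [-0.07  0.12  0.05] 28.8 60.1 [ 27.   6. 108.   0.  65.  20.]
```

Call:
{"name": "jog_arm", "arguments": {
  "rows": [
    [[0,0,-10],[0,0,0]],
    [[0,0,-25],[0,0,0]],
    [[0,0,-50],[0,0,0]],
    [[0,0,-80],[0,0,0]],
    [[0,0,-115],[0,0,0]],
    [[0,0,-150],[0,0,0]],
    [[0,0,-185],[0,0,0]],
    [[0,0,-210],[0,0,0]],
    [[0,0,-222],[0,0,0]],
    [[0,0,-222],[0,0,0]]
  ]
}}

```text
time: 3.9
tool_pos: [437.6, 283.9, 256.6]
tcp_rot: [179.8, -0.1, 97.5]
ft_force: [0.0, 0.4, -1.9]
finger_gap: 28.8
grip_force: 60.3
```

Run:
```python
from h import *
st(); to((435,-79,255),88);to((470,-79,255),88)
```

```text
3.9 [437.6 283.9 256.6] [ 1.798e+02 -1.000e-01  9.750e+01] F [ 0.   0.4 -1.9] T [-0.03 -0.02 -0.03] 28.8 60.3 [27. -5. 96.  0. 90. 20.]
shift [-359.4  -50.     1. ] turn [ 0.003 -0.001  0.166]
shift [-364.   -15.3    1.1] turn [ 0.003 -0.001  0.166]
```

Call:
{"name": "jog_arm", "arguments": {
  "rows": [
    [[-25,-4,0],[0,0,0]],
    [[-65,-9,0],[0,0,0.02]],
    [[-110,-16,0],[0,0,0.05]],
    [[-155,-22,0],[0,0,0.08]],
    [[-200,-28,0],[0,0,0.11]],
    [[-245,-34,0],[0,0,0.14]],
    [[-290,-40,0],[0,0,0.166]],
    [[-330,-46,0],[0,0,0.166]],
    [[-352,-49,0],[0,0,0.166]],
    [[-359,-50,0],[0,0,0.166]]
  ]
}}

```text
time: 4.9
tool_pos: [433.0, -80.9, 252.1]
tcp_rot: [-179.8, -0.0, 87.8]
ft_force: [0.1, 0.1, -1.3]
finger_gap: 28.7
grip_force: 60.2
```

Run:
```python
from h import *
st(); to((506,-78,245),88)
```

```text
4.9 [433.  -80.9 252.1] [-179.8   -0.    87.8] F [ 0.1  0.1 -1.3] T [ 0.01  0.   -0.02] 28.7 60.2 [-17. -18. 107.  -0.  91. -15.]
shift [ 5.7 72.9  6.8] turn [-0.004 -0.    -0.003]
```

Call:
{"name": "jog_arm", "arguments": {
  "rows": [
    [[1,12,0],[0,0,0]],
    [[2,28,0],[0,0,0]],
    [[3,46,0],[0,0,0]],
    [[3,60,2],[0,0,0]],
    [[3,70,3],[0,0,0]],
    [[3,73,4],[0,0,0]],
    [[3,73,4],[0,0,0]],
    [[3,73,4],[0,0,0]]
  ]
}}

```text
time: 5.7
tool_pos: [506.9, -78.3, 250.0]
tcp_rot: [-180.0, -0.0, 88.0]
ft_force: [-0.2, 0.1, -2.0]
finger_gap: 28.8
grip_force: 60.3
```

Run:
```python
from h import *
st()
p,d=r.snapshot("top");s,ds=r.snapshot("side");np.save("t3.npy",d);np.save("s3.npy",ds)
cv2.imwrite("pics/t3.png",p);cv2.imwrite("pics/s3.png",s)
A=np.zeros((480,800,3),np.uint8)
a=crop(p,370,200,80,80,5);b=crop(s,300,220,80,96,5);A[:400,:400]=a;A[:,400:]=b
cv2.imwrite("pics/c3.png",A)
for z in (216.5,): print("exp shaft px",proj("side",(506,-79.2,216.5)),proj("side",(506,-79.2,243)))
```

```text
5.7 [506.9 -78.3 250. ] [-180.   -0.   88.] F [-0.2  0.1 -2. ] T [-0.09  0.01  0.02] 28.8 60.3 [-15.  -7.  97.   0.  89. -13.]
exp shaft px [[351.05983793 290.41622242]] [[351.63721354 278.00410336]]
```

View pics/c3.png

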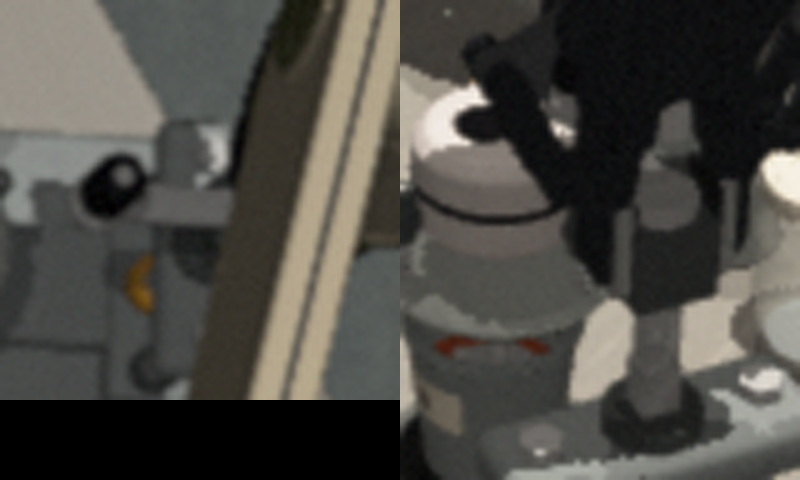

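The side crop shows the hub hanging right above the shaft: the hub's front face spans x 632–722 and the shaft spans 633–681. Next I'll overlay predicted wireframes for a precise comparison.

Run:
```python
from h import *
s=cv2.imread("pics/s3.png");s0=cv2.imread("pics/side0.png")
u0,v0,w,h,k=320,240,50,70,8
def box(c,yaw,hw,z0,z1):
    a=np.deg2rad(yaw);R=np.array([[np.cos(a),-np.sin(a)],[np.sin(a),np.cos(a)]])
    q=np.array([[-1,-1],[1,-1],[1,1],[-1,1]])*hw@R.T+c
    return [np.c_[q,np.full(4,z)] for z in(z0,z1)]
def draw(A,polys,col,ox=0):
    for P in polys:
        p=proj("side",P);p=np.c_[(p[:,0]-u0+.5)*k-.5+ox,(p[:,1]-v0+.5)*k-.5]
        cv2.polylines(A,[np.round(p).astype(int)[:,None]],True,col,1)
ang=np.linspace(0,2*np.pi,40)
sh=np.array([506,-79.2]);hub=np.array([506.9,-78.3-1.7])
def ver(b): return [np.stack([b[0][i],b[1][i]]) for i in range(4)]
B=box(sh,-2,7,195,216.5);H=box(hub,88,15,245.2,283)
cir=np.c_[sh+16*np.c_[np.cos(ang),np.sin(ang)],np.full(40,195)]
A=np.hstack([crop(s,u0,v0,w,h,k),crop(s0,u0,v0,w,h,k)])
A=cv2.convertScaleAbs(A,alpha=1.6)
draw(A,B+ver(B)+[cir],(0,255,0),400);draw(A,B+[cir],(0,255,0));draw(A,[H[0]]+ver(H),(0,255,255))
cv2.imwrite("pics/c4.png",A)
W=cloud("top",np.load("t3.npy")).reshape(-1,3)
S=W[(W[:,0]>470)&(W[:,0]<550)&(W[:,1]>-60)&(W[:,1]<20)&(W[:,2]>290)&(W[:,2]<345)]
print("top grip",len(S),S.mean(0),S.min(0),S.max(0))
W=cloud("side",np.load("s3.npy")).reshape(-1,3)
S=W[(W[:,0]>470)&(W[:,0]<550)&(W[:,1]>-45)&(W[:,1]<20)&(W[:,2]>290)&(W[:,2]<345)]
print("side grip",len(S),S.mean(0),S.min(0),S.max(0))
```

```text
top grip 140 [506.24345141  -8.7273895  327.29405819] [497.25173901 -20.50756172 294.30102143] [5.18006675e+02 1.53561394e-01 3.42395103e+02]
side grip 35 [499.82934479 -15.39056145 301.2496198 ] [497.57387505 -20.72854785 290.31780869] [503.4511027   -4.46294677 334.42497285]
```

View pics/c4.png

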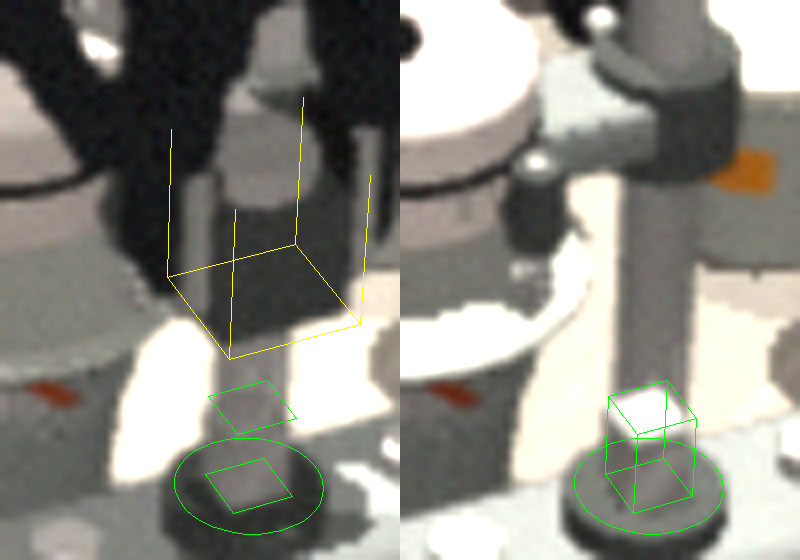

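Run:
```python
from h import *
def f(n,fn,c,z):
    W=cloud(n,np.load(fn)).reshape(-1,3)
    S=W[(abs(W[:,0]-c[0])<25)&(abs(W[:,1]-c[1])<25)&(W[:,2]>z+60)&(W[:,2]<z+110)]
    T=S[S[:,2]>z+82]
    print(fn,len(S),"zpct",np.percentile(S[:,2]-z,[50,75,90,97]).round(1),"top",len(T),T.mean(0).round(1),(T.min(0)/2+T.max(0)/2).round(1), (T.max(0)-T.min(0)).round(1))
f("top","top0.npy",(428,347),28);f("side","side0.npy",(428,347),28)
f("top","t3.npy",(508,-13),245.2);f("side","s3.npy",(508,-13),245.2)
p0=cv2.imread("pics/top0.png");p3=cv2.imread("pics/t3.png")
for l,p,g in(("rest",p0,(428.9,347.5)),("now",p3,(509,-13))):
  for z in(0,):
    base=28 if l=="rest" else 245.2
    c=proj("top",(*g,base+90))[0]; u,v=np.round(c).astype(int)
    q=p[v-14:v+15,u-14:u+15].max(2); m=q<45
    n,lab,stt,cen=cv2.connectedComponentsWithStats(m.astype(np.uint8)); i=1+np.argmax(stt[1:,4])
    print(l,c,"blob",cen[i]+[u-14,v-14],stt[i],ray("top",*(cen[i]+[u-14,v-14]),base+80))
```

```text
top0.npy 81 zpct [88.6 90.8 93.1 94.8] top 68 [427.7 346.7 117.1] [427.8 347.8 117.1] [18.8 21.6 13.5]
side0.npy 121 zpct [78.5 86.9 90.3 91.5] top 49 [427.3 345.2 115.9] [427.7 346.8 115.7] [20.1 23.  10.3]
t3.npy 128 zpct [88.3 90.9 92.1 94.4] top 94 [507.7 -10.4 334.5] [507.8 -10.4 334.9] [20.4 20.3 15.1]
s3.npy 5 zpct [86.1 86.2 88.  88.9] top 3 [499.3  -7.7 332.4] [499.3  -7.6 332.8] [1.6 3.3 3.2]
rest [223.41354311 281.37139033] blob [224.71052632 283.07894737] [11 11  9  9 38] [425.8962601 345.5031938 108.       ]
now [394.61365498 234.87596596] blob [392.00970874 237.46601942] [  5  10  14  13 103] [505.49428227  -9.67064539 325.2       ]
```

Call:
{"name": "jog_arm", "arguments": {
  "rows": [
    [[-2,0,3],[0,0,0]],
    [[-4,0,10],[0,0,0]],
    [[-4,0,18],[0,0,0]],
    [[-4,0,24],[0,0,0]],
    [[-4,0,26],[0,0,0]],
    [[-4,0,26],[0,0,0]]
  ]
}}

```text
time: 6.4
tool_pos: [506.8, -82.4, 223.5]
tcp_rot: [-179.9, -0.0, 88.0]
ft_force: [-0.5, 0.1, -2.7]
finger_gap: 28.8
grip_force: 60.3
```

Run:
```python
from h import *
st(); t=r.sense()['tool_pos']
s,ds=r.snapshot("side");cv2.imwrite("pics/s5.png",s);p,d=r.snapshot("top");np.save("t5.npy",d)
W=cloud("top",d).reshape(-1,3); z=t[2]-4.8
S=W[(abs(W[:,0]-508)<25)&(abs(W[:,1]+15)<25)&(W[:,2]>z+82)&(W[:,2]<z+110)];print("grip",S.mean(0).round(1),(S.min(0)/2+S.max(0)/2).round(1))
u0,v0,k=325,255,10
A=cv2.convertScaleAbs(crop(s,u0,v0,50,60,k),alpha=1.8)
def L(P,col):
    p=proj("side",P);p=(p-[u0,v0]+.5)*k-.5;cv2.polylines(A,[np.round(p).astype(int)[:,None]],True,col,1)
def sq(c,yaw,h,z):
    a=np.deg2rad(yaw);R=np.array([[np.cos(a),-np.sin(a)],[np.sin(a),np.cos(a)]]);return np.c_[np.array([[-1,-1],[1,-1],[1,1],[-1,1]])*h@R.T+c,np.full(4,z)]
L(sq([506,-79.2],-2,7,195),(0,255,0));L(sq([506,-79.2],-2,15,z),(0,255,255));L(sq([506,-79.2],-2,15,z+29),(0,255,255))
cv2.imwrite("pics/c5.png",A)
```

```text
6.4 [506.8 -82.4 223.5] [-179.9   -0.    88. ] F [-0.5  0.1 -2.7] T [-0.03  0.01  0.01] 28.8 60.3 [-15.  -6.  99.   0.  86. -13.]
grip [508.5 -14.4 308.5] [508.4 -15.5 307.7]
```

View pics/c5.png

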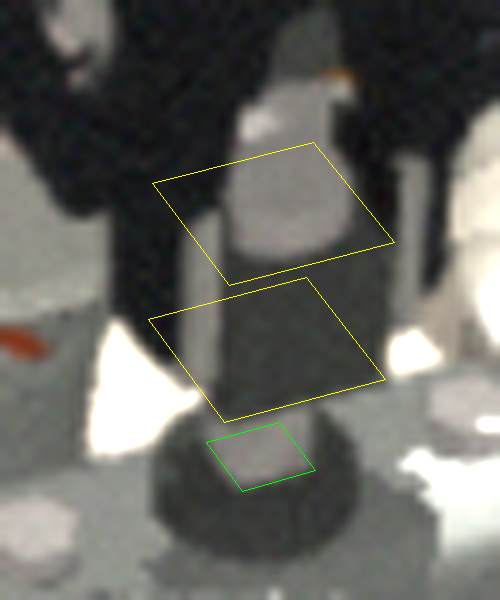

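The overlay shows the hub over the shaft to within about 1 mm: hub edge (215,410)–(388,372), shaft base (235,485)–(315,462). Feeling downwards now.

Call:
{"name": "jog_arm", "arguments": {
  "rows": [
    [[0.5,0,1],[0,0,0]],
    [[0.5,0,2],[0,0,0]],
    [[0.5,0,2.7],[0,0,0]],
    [[0.5,0,3.4],[0,0,0]],
    [[0.5,0,4],[0,0,0]],
    [[0.5,0,4.5],[0,0,0]],
    [[0.5,0,5],[0,0,0]]
  ]
}}

```text
time: 7.2
tool_pos: [507.2, -82.1, 219.3]
tcp_rot: [-180.0, -0.0, 88.0]
ft_force: [0.2, -0.0, -1.4]
finger_gap: 28.8
grip_force: 60.3
```

Run:
```python
from h import *
st()
```

```text
7.2 [507.2 -82.1 219.3] [-180.   -0.   88.] F [ 0.2 -0.  -1.4] T [ 0.03 -0.    0.06] 28.8 60.3 [-15.  -6. 100.   0.  86. -13.]
```

Call:
{"name": "jog_arm", "arguments": {
  "rows": [
    [[0,0,0.7],[0,0,0]],
    [[0,0,1.4],[0,0,0]],
    [[0,0,2.1],[0,0,0]],
    [[0,0,2.8],[0,0,0]],
    [[0,0,3.4],[0,0,0]],
    [[0,0,4],[0,0,0]]
  ]
}}

```text
time: 7.8
tool_pos: [507.1, -81.7, 214.9]
tcp_rot: [-180.0, -0.0, 88.0]
ft_force: [-0.8, 2.8, -0.9]
finger_gap: 28.9
grip_force: 60.4
```

Run:
```python
from h import *
st()
```

```text
7.8 [507.1 -81.7 214.9] [-180.   -0.   88.] F [-0.8  2.8 -0.9] T [ 0.53  0.15 -0.01] 28.9 60.4 [-15.  -6. 100.   0.  85. -13.]
```

Call:
{"name": "jog_arm", "arguments": {
  "rows": [
    [[0.4,0,1.5],[0,0,0]],
    [[0.5,0,3],[0,0,0]],
    [[0.5,0,4.5],[0,0,0]],
    [[0.5,0,6],[0,0,0]],
    [[0.5,0,7.5],[0,0,0]],
    [[0.5,0,9],[0,0,0]],
    [[0.5,0,10.5],[0,0,0]],
    [[0.5,0,12],[0,0,0]],
    [[0.5,0,13.2],[0,0,0]]
  ]
}}

```text
time: 8.7
tool_pos: [507.2, -81.6, 201.9]
tcp_rot: [-180.0, 0.0, 88.0]
ft_force: [-2.4, 1.4, -0.4]
finger_gap: 29.0
grip_force: 60.5
```

Run:
```python
from h import *
st()
```

```text
8.7 [507.2 -81.6 201.9] [-180.    0.   88.] F [-2.4  1.4 -0.4] T [ 0.2   0.52 -0.  ] 29.0 60.5 [-15.  -5. 101.  -0.  84. -13.]
```

Call:
{"name": "jog_arm", "arguments": {
  "rows": [
    [[0.2,-0.3,0.6],[0,0,0]],
    [[0.2,-0.3,1.2],[0,0,0]],
    [[0.2,-0.3,1.7],[0,0,0]],
    [[0.2,-0.3,2.2],[0,0,0]],
    [[0.2,-0.3,2.7],[0,0,0]],
    [[0.2,-0.3,2.7],[0,0,0]]
  ]
}}

```text
time: 9.3
tool_pos: [507.1, -81.4, 199.8]
tcp_rot: [180.0, 0.0, 88.0]
ft_force: [-2.5, -0.6, 2.4]
finger_gap: 28.5
grip_force: 60.9
```

Run:
```python
from h import *
st()
```

```text
9.3 [507.1 -81.4 199.8] [180.   0.  88.] F [-2.5 -0.6  2.4] T [0.01 0.46 0.05] 28.5 60.9 [-15.  -5. 101.  -0.  84. -13.]
```

Call:
{"name": "jog_arm", "arguments": {
  "rows": [
    [[0,-0.3,0.4],[0,0,0]],
    [[0,-0.3,0.8],[0,0,0]],
    [[0,-0.3,0.8],[0,0,0]]
  ]
}}

```text
time: 9.6
tool_pos: [507.1, -81.5, 199.8]
tcp_rot: [179.9, 0.0, 88.0]
ft_force: [-2.8, -0.3, 7.1]
finger_gap: 28.9
grip_force: 61.6
```

Run:
```python
from h import *
st()
```

```text
9.6 [507.1 -81.5 199.8] [179.9   0.   88. ] F [-2.8 -0.3  7.1] T [0.15 0.7  0.01] 28.9 61.6 [-15.  -5. 101.  -0.  84. -13.]
```

Call:
{"name": "jog_arm", "arguments": {
  "rows": [
    [[0,0,0],[0,0,0]],
    [[0,0,0],[0,0,0]],
    [[0,0,0],[0,0,0]],
    [[0,0,0],[0,0,0]],
    [[0,0,-10],[0,0,0]],
    [[0,0,-30],[0,0,0]],
    [[0,0,-55],[0,0,0]],
    [[0,0,-80],[0,0,0]],
    [[0,0,-98],[0,0,0]],
    [[0,0,-105],[0,0,0]]
  ],
  "grip": 45
}}

```text
time: 10.6
tool_pos: [507.7, -81.6, 306.9]
tcp_rot: [179.8, 0.1, 88.0]
ft_force: [0.3, -0.3, -0.2]
finger_gap: 45.1
grip_force: 0.0
```

Run:
```python
from h import *
st(); p,d=r.snapshot("top"); z=195
W=cloud("top",d).reshape(-1,3)
S=W[(abs(W[:,0]-508)<25)&(abs(W[:,1]+15)<25)&(W[:,2]>z+82)&(W[:,2]<z+110)];print("grip",len(S),S.mean(0).round(1),(S.min(0)/2+S.max(0)/2).round(1))
to((509,-14.5,241),88)
```

```text
10.6 [507.7 -81.6 306.9] [1.798e+02 1.000e-01 8.800e+01] F [ 0.3 -0.3 -0.2] T [ 0.04 -0.   -0.05] 45.1 0.0 [-15.  -7.  92.  -0.  95. -13.]
grip 88 [507.6 -13.6 284.5] [508.1 -14.2 284.4]
shift [67.2 -1.3 65.7] turn [ 0.004  0.001 -0.   ]
```

Call:
{"name": "jog_arm", "arguments": {
  "rows": [
    [[15,0,0],[0,0,0]],
    [[40,-0.5,0],[0,0,0]],
    [[60,-1,0],[0,0,0]],
    [[67,-1,0],[0,0,0]],
    [[67,-1,10],[0,0,0]],
    [[67,-1,25],[0,0,0]],
    [[67,-1,42],[0,0,0]],
    [[67,-1,57],[0,0,0]],
    [[67,-1,65],[0,0,0]],
    [[67,-1,66],[0,0,0]]
  ]
}}

```text
time: 11.65
tool_pos: [507.0, -14.7, 235.5]
tcp_rot: [-179.8, -0.0, 88.0]
ft_force: [0.3, -0.0, 0.0]
finger_gap: 45.0
grip_force: 0.0
```

Call:
{"name": "jog_arm", "arguments": {
  "rows": [
    [[0,0,0],[0,0,0]],
    [[0,0,0],[0,0,0]],
    [[0,0,0],[0,0,0]],
    [[0,0,0],[0,0,0]],
    [[0,0,0],[0,0,0]],
    [[0,0,0],[0,0,0]]
  ],
  "grip": 15,
  "force": 40
}}

```text
time: 12.25
tool_pos: [508.4, -14.2, 238.2]
tcp_rot: [179.9, -0.0, 88.0]
ft_force: [1.4, 1.2, 2.2]
finger_gap: 22.2
grip_force: 39.4
```

Run:
```python
from h import *
st()
```

```text
12.25 [508.4 -14.2 238.2] [179.9  -0.   88. ] F [1.4 1.2 2.2] T [ 0.05 -0.06  0.03] 22.2 39.4 [-7. -7. 99.  0. 88. -5.]
```

Call:
{"name": "jog_arm", "arguments": {
  "rows": [
    [[-0.4,6.8,-1],[0,0,0]],
    [[-1.4,13.5,-1],[0,0,0]],
    [[-3.2,20.1,-1],[0,0,0]],
    [[-5.6,26.4,-1],[0,0,0]],
    [[-8.7,32.5,-1],[0,0,0]],
    [[-12.4,38.2,-1],[0,0,0]],
    [[-16.7,43.5,-1],[0,0,0]],
    [[-21.5,48.3,-1],[0,0,0]],
    [[-26.8,52.6,-1],[0,0,0]],
    [[-32.5,56.3,-1],[0,0,0]]
  ]
}}

```text
time: 13.25
tool_pos: [563.6, -48.0, 238.4]
tcp_rot: [-180.0, -0.1, 88.0]
ft_force: [-2.6, 4.4, 1.6]
finger_gap: 21.9
grip_force: 39.6
```

```bash
cat >> h.py <<'E'
def wind(C=(506.8,-79.2)):
    s=r.sense();d=s['tool_pos'][:2]-C;a=np.degrees(np.arctan2(d[1],d[0]));e=d/np.hypot(*d)
    F=s['ft_force'][:2];print("phi",round((88-a)%360,1),"rad",round(np.hypot(*d),2),"Frad",round(F@e,1),"drag",round(-F@np.array([e[1],-e[0]]),1))
def rows(p0,p1,n=10,z=0,R=65):
    for p in np.linspace(p0,p1,n+1)[1:]: print([[round(R*(np.cos(np.radians(p))-np.cos(np.radians(p0))),1),round(R*(np.sin(np.radians(p))-np.sin(np.radians(p0))),1),z],[0,0,0]],end=",")
    print()
E
python3 - <<'E'
from h import *
st();wind();rows(60,120);rows(120,180);rows(180,240)
E
```

```text
13.25 [563.6 -48.  238.4] [-1.8e+02 -1.0e-01  8.8e+01] F [-2.6  4.4  1.6] T [0.83 0.49 0.02] 21.9 39.6 [-10.   2.  90.   0.  88.  -8.]
phi 59.2 rad 64.78 Frad -0.2 drag 5.1
[[np.float64(-6.1), np.float64(3.1), 0], [0, 0, 0]],[[np.float64(-12.4), np.float64(5.5), 0], [0, 0, 0]],[[np.float64(-19.0), np.float64(7.3), 0], [0, 0, 0]],[[np.float64(-25.7), np.float64(8.4), 0], [0, 0, 0]],[[np.float64(-32.5), np.float64(8.7), 0], [0, 0, 0]],[[np.float64(-39.3), np.float64(8.4), 0], [0, 0, 0]],[[np.float64(-46.0), np.float64(7.3), 0], [0, 0, 0]],[[np.float64(-52.6), np.float64(5.5), 0], [0, 0, 0]],[[np.float64(-58.9), np.float64(3.1), 0], [0, 0, 0]],[[np.float64(-65.0), np.float64(0.0), 0], [0, 0, 0]],
[[np.float64(-5.7), np.float64(-3.7), 0], [0, 0, 0]],[[np.float64(-11.0), np.float64(-8.0), 0], [0, 0, 0]],[[np.float64(-15.8), np.float64(-12.8), 0], [0, 0, 0]],[[np.float64(-20.1), np.float64(-18.1), 0], [0, 0, 0]],[[np.float64(-23.8), np.float64(-23.8), 0], [0, 0, 0]],[[np.float64(-26.9), np.float64(-29.9), 0], [0, 0, 0]],[[np.float64(-29.3), np.float64(-36.2), 0], [0, 0, 0]],[[np.float64(-31.1), np.float64(-42.8), 0], [0, 0, 0]],[[np.float64(-32.1), np.float64(-49.5), 0], [0, 0, 0]],[[np.float64(-32.5), np.float64(-56.3), 0], [0, 0, 0]],
[[np.float64(0.4), np.float64(-6.8), 0], [0, 0, 0]],[[np.float64(1.4), np.float64(-13.5), 0], [0, 0, 0]],[[np.float64(3.2), np.float64(-20.1), 0], [0, 0, 0]],[[np.float64(5.6), np.float64(-26.4), 0], [0, 0, 0]],[[np.float64(8.7), np.float64(-32.5), 0], [0, 0, 0]],[[np.float64(12.4), np.float64(-38.2), 0], [0, 0, 0]],[[np.float64(16.7), np.float64(-43.5), 0], [0, 0, 0]],[[np.float64(21.5), np.float64(-48.3), 0], [0, 0, 0]],[[np.float64(26.8), np.float64(-52.6), 0], [0, 0, 0]],[[np.float64(32.5), np.float64(-56.3), 0], [0, 0, 0]],
```

Call:
{"name": "jog_arm", "arguments": {
  "rows": [
    [[-6.1,3.1,0],[0,0,0]],
    [[-12.4,5.5,0],[0,0,0]],
    [[-19,7.3,0],[0,0,0]],
    [[-25.7,8.4,0],[0,0,0]],
    [[-32.5,8.7,0],[0,0,0]],
    [[-39.3,8.4,0],[0,0,0]],
    [[-46,7.3,0],[0,0,0]],
    [[-52.6,5.5,0],[0,0,0]],
    [[-58.9,3.1,0],[0,0,0]],
    [[-65,0,0],[0,0,0]]
  ]
}}

```text
time: 14.25
tool_pos: [561.9, -113.1, 238.5]
tcp_rot: [179.9, -0.1, 88.0]
ft_force: [2.1, 4.7, 0.0]
finger_gap: 22.3
grip_force: 39.4
```

Run:
```python
from h import *
st();wind()
```

```text
14.25 [ 561.9 -113.1  238.5] [ 1.799e+02 -1.000e-01  8.800e+01] F [2.1 4.7 0. ] T [ 0.89 -0.39  0.01] 22.3 39.4 [-17.   3.  89.   0.  88. -15.]
phi 119.6 rad 64.69 Frad -0.7 drag 5.1
```

Call:
{"name": "jog_arm", "arguments": {
  "rows": [
    [[-5.7,-3.7,0],[0,0,0]],
    [[-11,-8,0],[0,0,0]],
    [[-15.8,-12.8,0],[0,0,0]],
    [[-20.1,-18.1,0],[0,0,0]],
    [[-23.8,-23.8,0],[0,0,0]],
    [[-26.9,-29.9,0],[0,0,0]],
    [[-29.3,-36.2,0],[0,0,0]],
    [[-31.1,-42.8,0],[0,0,0]],
    [[-32.1,-49.5,0],[0,0,0]],
    [[-32.5,-56.3,0],[0,0,0]]
  ]
}}

```text
time: 15.25
tool_pos: [504.6, -144.0, 238.5]
tcp_rot: [179.9, -0.0, 88.0]
ft_force: [5.3, 2.9, -3.0]
finger_gap: 22.1
grip_force: 39.4
```

Run:
```python
from h import *
st();wind()
```

```text
15.25 [ 504.6 -144.   238.5] [179.9  -0.   88. ] F [ 5.3  2.9 -3. ] T [ 0.49 -1.    0.03] 22.1 39.4 [-22.  -5.  97.   0.  88. -20.]
phi 179.9 rad 64.88 Frad -3.1 drag 5.2
```

Call:
{"name": "jog_arm", "arguments": {
  "rows": [
    [[0.6,-6.8,0.5],[0,0,0]],
    [[1.8,-13.5,1],[0,0,0]],
    [[3.6,-20.1,1.2],[0,0,0]],
    [[6,-26.4,1.2],[0,0,0]],
    [[9.1,-32.5,1.2],[0,0,0]],
    [[12.8,-38.2,1.2],[0,0,0]],
    [[17.1,-43.5,1.2],[0,0,0]],
    [[21.9,-48.3,1.2],[0,0,0]],
    [[27.2,-52.6,1.2],[0,0,0]],
    [[32.9,-56.3,1.2],[0,0,0]]
  ]
}}

```text
time: 16.25
tool_pos: [449.6, -110.7, 238.4]
tcp_rot: [179.8, 0.1, 88.0]
ft_force: [2.9, -3.8, 1.2]
finger_gap: 22.2
grip_force: 39.7
```

Run:
```python
from h import *
st();wind();rows(240,280);rows(280,320);rows(320,360)
```

```text
16.25 [ 449.6 -110.7  238.4] [1.798e+02 1.000e-01 8.800e+01] F [ 2.9 -3.8  1.2] T [-0.79 -0.64 -0.04] 22.2 39.7 [-20. -15. 106.  -0.  89. -18.]
phi 239.2 rad 65.24 Frad -0.7 drag 4.7
[[np.float64(4.0), np.float64(-2.1), 0], [0, 0, 0]],[[np.float64(8.2), np.float64(-4.0), 0], [0, 0, 0]],[[np.float64(12.4), np.float64(-5.5), 0], [0, 0, 0]],[[np.float64(16.8), np.float64(-6.8), 0], [0, 0, 0]],[[np.float64(21.2), np.float64(-7.7), 0], [0, 0, 0]],[[np.float64(25.7), np.float64(-8.4), 0], [0, 0, 0]],[[np.float64(30.2), np.float64(-8.7), 0], [0, 0, 0]],[[np.float64(34.8), np.float64(-8.7), 0], [0, 0, 0]],[[np.float64(39.3), np.float64(-8.4), 0], [0, 0, 0]],[[np.float64(43.8), np.float64(-7.7), 0], [0, 0, 0]],
[[np.float64(4.4), np.float64(0.9), 0], [0, 0, 0]],[[np.float64(8.8), np.float64(2.2), 0], [0, 0, 0]],[[np.float64(13.1), np.float64(3.7), 0], [0, 0, 0]],[[np.float64(17.2), np.float64(5.6), 0], [0, 0, 0]],[[np.float64(21.2), np.float64(7.7), 0], [0, 0, 0]],[[np.float64(25.1), np.float64(10.1), 0], [0, 0, 0]],[[np.float64(28.7), np.float64(12.8), 0], [0, 0, 0]],[[np.float64(32.2), np.float64(15.7), 0], [0, 0, 0]],[[np.float64(35.5), np.float64(18.9), 0], [0, 0, 0]],[[np.float64(38.5), np.float64(22.2), 0], [0, 0, 0]],
[[np.float64(2.8), np.float64(3.6), 0], [0, 0, 0]],[[np.float64(5.3), np.float64(7.3), 0], [0, 0, 0]],[[np.float64(7.6), np.float64(11.3), 0], [0, 0, 0]],[[np.float64(9.6), np.float64(15.3), 0], [0, 0, 0]],[[np.float64(11.3), np.float64(19.5), 0], [0, 0, 0]],[[np.float64(12.7), np.float64(23.9), 0], [0, 0, 0]],[[np.float64(13.8), np.float64(28.3), 0], [0, 0, 0]],[[np.float64(14.6), np.float64(32.7), 0], [0, 0, 0]],[[np.float64(15.0), np.float64(37.2), 0], [0, 0, 0]],[[np.float64(15.2), np.float64(41.8), 0], [0, 0, 0]],
```

Call:
{"name": "jog_arm", "arguments": {
  "rows": [
    [[4,-2.1,0],[0,0,0]],
    [[8.2,-4,0],[0,0,0]],
    [[12.4,-5.5,0],[0,0,0]],
    [[16.8,-6.8,0],[0,0,0]],
    [[21.2,-7.7,0],[0,0,0]],
    [[25.7,-8.4,0],[0,0,0]],
    [[30.2,-8.7,0],[0,0,0]],
    [[34.8,-8.7,0],[0,0,0]],
    [[39.3,-8.4,0],[0,0,0]],
    [[43.8,-7.7,0],[0,0,0]]
  ]
}}

```text
time: 17.25
tool_pos: [442.5, -66.5, 238.1]
tcp_rot: [180.0, 0.1, 87.9]
ft_force: [-2.9, -4.5, 4.9]
finger_gap: 22.1
grip_force: 40.0
```

Run:
```python
from h import *
st();wind()
```

```text
17.25 [442.5 -66.5 238.1] [1.80e+02 1.00e-01 8.79e+01] F [-2.9 -4.5  4.9] T [-1.    0.48  0.  ] 22.1 40.0 [-15. -17. 108.  -0.  89. -13.]
phi 279.1 rad 65.56 Frad 1.9 drag 5.0
```

Call:
{"name": "jog_arm", "arguments": {
  "rows": [
    [[4.4,0.7,-0.4],[0,0,0]],
    [[8.8,1.9,-0.7],[0,0,0]],
    [[13.1,3.4,-0.7],[0,0,0]],
    [[17.2,5.3,-0.7],[0,0,0]],
    [[21.2,7.4,-0.7],[0,0,0]],
    [[25.1,9.8,-0.7],[0,0,0]],
    [[28.7,12.5,-0.7],[0,0,0]],
    [[32.2,15.4,-0.7],[0,0,0]],
    [[35.5,18.6,-0.7],[0,0,0]],
    [[38.5,21.9,-0.7],[0,0,0]]
  ]
}}

```text
time: 18.25
tool_pos: [465.2, -28.3, 238.1]
tcp_rot: [-179.9, 0.1, 88.0]
ft_force: [-4.3, -3.2, 3.5]
finger_gap: 22.2
grip_force: 39.9
```

Run:
```python
from h import *
st();wind()
```

```text
18.25 [465.2 -28.3 238.1] [-1.799e+02  1.000e-01  8.800e+01] F [-4.3 -3.2  3.5] T [-0.72  0.84  0.02] 22.2 39.9 [-10. -14. 105.  -0.  89.  -8.]
phi 318.8 rad 65.71 Frad 0.2 drag 5.4
```

Call:
{"name": "jog_arm", "arguments": {
  "rows": [
    [[2.8,3.6,-0.3],[0,0,0]],
    [[5.3,7.3,-0.5],[0,0,0]],
    [[7.6,11.3,-0.5],[0,0,0]],
    [[9.5,15.4,-0.5],[0,0,0]],
    [[11.1,19.6,-0.5],[0,0,0]],
    [[12.5,24.1,-0.5],[0,0,0]],
    [[13.5,28.5,-0.5],[0,0,0]],
    [[14.3,32.9,-0.5],[0,0,0]],
    [[14.7,37.5,-0.5],[0,0,0]],
    [[14.8,42.1,-0.5],[0,0,0]]
  ]
}}

```text
time: 19.25
tool_pos: [507.6, -13.9, 238.3]
tcp_rot: [-179.8, -0.0, 88.0]
ft_force: [-5.2, 2.2, 4.5]
finger_gap: 21.7
grip_force: 40.0
```

Run:
```python
from h import *
st();wind();rows(0,35);rows(35,70)
```

```text
19.25 [507.6 -13.9 238.3] [-179.8   -0.    88. ] F [-5.2  2.2  4.5] T [0.26 1.02 0.  ] 21.7 40.0 [-7. -7. 99.  0. 88. -5.]
phi 358.7 rad 65.28 Frad 2.2 drag 5.2
[[np.float64(-0.1), np.float64(4.0), 0], [0, 0, 0]],[[np.float64(-0.5), np.float64(7.9), 0], [0, 0, 0]],[[np.float64(-1.1), np.float64(11.8), 0], [0, 0, 0]],[[np.float64(-1.9), np.float64(15.7), 0], [0, 0, 0]],[[np.float64(-3.0), np.float64(19.5), 0], [0, 0, 0]],[[np.float64(-4.3), np.float64(23.3), 0], [0, 0, 0]],[[np.float64(-5.9), np.float64(27.0), 0], [0, 0, 0]],[[np.float64(-7.6), np.float64(30.5), 0], [0, 0, 0]],[[np.float64(-9.6), np.float64(34.0), 0], [0, 0, 0]],[[np.float64(-11.8), np.float64(37.3), 0], [0, 0, 0]],
[[np.float64(-2.4), np.float64(3.2), 0], [0, 0, 0]],[[np.float64(-4.9), np.float64(6.2), 0], [0, 0, 0]],[[np.float64(-7.7), np.float64(9.1), 0], [0, 0, 0]],[[np.float64(-10.6), np.float64(11.8), 0], [0, 0, 0]],[[np.float64(-13.7), np.float64(14.3), 0], [0, 0, 0]],[[np.float64(-16.9), np.float64(16.6), 0], [0, 0, 0]],[[np.float64(-20.3), np.float64(18.7), 0], [0, 0, 0]],[[np.float64(-23.7), np.float64(20.6), 0], [0, 0, 0]],[[np.float64(-27.3), np.float64(22.3), 0], [0, 0, 0]],[[np.float64(-31.0), np.float64(23.8), 0], [0, 0, 0]],
```

Call:
{"name": "jog_arm", "arguments": {
  "rows": [
    [[0.1,4,-0.3],[0,0,0]],
    [[-0.2,7.9,-0.6],[0,0,0]],
    [[-0.8,11.8,-0.6],[0,0,0]],
    [[-1.6,15.7,-0.6],[0,0,0]],
    [[-2.7,19.5,-0.6],[0,0,0]],
    [[-4,23.3,-0.6],[0,0,0]],
    [[-5.6,27,-0.6],[0,0,0]],
    [[-7.3,30.5,-0.6],[0,0,0]],
    [[-9.3,34,-0.6],[0,0,0]],
    [[-11.5,37.3,-0.6],[0,0,0]]
  ]
}}

```text
time: 20.25
tool_pos: [544.0, -25.9, 238.4]
tcp_rot: [-179.8, -0.1, 88.0]
ft_force: [-6.5, 6.3, 2.8]
finger_gap: 22.1
grip_force: 40.1
```

Run:
```python
from h import *
st();wind()
```

```text
20.25 [544.  -25.9 238.4] [-1.798e+02 -1.000e-01  8.800e+01] F [-6.5  6.3  2.8] T [ 0.95  1.23 -0.  ] 22.1 40.1 [-8. -1. 93.  0. 88. -6.]
phi 32.9 rad 64.97 Frad 1.5 drag 9.0
```

Drag jumped from 5.2 to 9.0 N, so take-up lies between φ 359° and 393° (middle about 376°). Target is φ ≈ 466°, which is 106° on this turn.

Call:
{"name": "jog_arm", "arguments": {
  "rows": [
    [[-2.4,3.2,-0.2],[0,0,0]],
    [[-4.9,6.2,-0.4],[0,0,0]],
    [[-7.7,9.1,-0.4],[0,0,0]],
    [[-10.6,11.8,-0.4],[0,0,0]],
    [[-13.7,14.3,-0.4],[0,0,0]],
    [[-16.9,16.6,-0.4],[0,0,0]],
    [[-20.3,18.7,-0.4],[0,0,0]],
    [[-23.7,20.6,-0.4],[0,0,0]],
    [[-27.3,22.3,-0.4],[0,0,0]],
    [[-31,23.8,-0.4],[0,0,0]]
  ]
}}

```text
time: 21.25
tool_pos: [567.4, -56.9, 238.7]
tcp_rot: [-179.9, -0.2, 88.1]
ft_force: [-1.0, 8.9, 0.9]
finger_gap: 22.0
grip_force: 39.7
```

Run:
```python
from h import *
st();wind();rows(70,107)
```

```text
21.25 [567.4 -56.9 238.7] [-179.9   -0.2   88.1] F [-1.   8.9  0.9] T [ 1.59  0.31 -0.04] 22.0 39.7 [-11.   3.  89.   0.  88.  -9.]
phi 67.8 rad 64.59 Frad 2.1 drag 8.7
[[np.float64(-4.0), np.float64(1.3), 0], [0, 0, 0]],[[np.float64(-8.1), np.float64(2.4), 0], [0, 0, 0]],[[np.float64(-12.2), np.float64(3.1), 0], [0, 0, 0]],[[np.float64(-16.3), np.float64(3.7), 0], [0, 0, 0]],[[np.float64(-20.5), np.float64(3.9), 0], [0, 0, 0]],[[np.float64(-24.7), np.float64(3.9), 0], [0, 0, 0]],[[np.float64(-28.9), np.float64(3.6), 0], [0, 0, 0]],[[np.float64(-33.1), np.float64(3.0), 0], [0, 0, 0]],[[np.float64(-37.2), np.float64(2.2), 0], [0, 0, 0]],[[np.float64(-41.2), np.float64(1.1), 0], [0, 0, 0]],
```

Call:
{"name": "jog_arm", "arguments": {
  "rows": [
    [[-4,1.5,-0.2],[0,0,0]],
    [[-8.1,2.6,-0.3],[0,0,0]],
    [[-12.2,3.4,-0.3],[0,0,0]],
    [[-16.3,4,-0.3],[0,0,0]],
    [[-20.5,4.2,-0.3],[0,0,0]],
    [[-24.7,4.2,-0.3],[0,0,0]],
    [[-28.9,3.9,-0.3],[0,0,0]],
    [[-33.1,3.3,-0.3],[0,0,0]],
    [[-37.2,2.4,-0.3],[0,0,0]],
    [[-41.2,1.3,-0.3],[0,0,0]]
  ]
}}

```text
time: 22.25
tool_pos: [568.3, -98.3, 238.9]
tcp_rot: [180.0, -0.2, 88.1]
ft_force: [3.8, 8.1, -4.0]
finger_gap: 21.9
grip_force: 39.6
```

Run:
```python
from h import *
st();wind()
z0=np.load("side0.npy");s,d=r.snapshot("side");cv2.imwrite("pics/s9.png",s)
W0=cloud("side",z0);W=cloud("side",d)
# cover rim: pixels where the cover's top (z 158..172) was, ring around head axis
c=np.array([509,56])
for w,l in((W0,"before"),(W,"now")):
    S=w.reshape(-1,3);q=np.hypot(S[:,0]-c[0],S[:,1]-c[1])
    S=S[(q>34)&(q<50)&(S[:,2]>150)&(S[:,2]<185)&(S[:,1]<56)];h,b=np.histogram(S[:,2],bins=np.arange(150,186,2));print(l,len(S),np.median(S[:,2]).round(2),h)
    S=w.reshape(-1,3);q=np.hypot(S[:,0]-c[0],S[:,1]-c[1]);S=S[(q<75)&(S[:,2]>45)&(S[:,2]<125)&(S[:,1]<60)];h,b=np.histogram(S[:,2],bins=np.arange(45,126,4));print(h)
cv2.imwrite("pics/c9.png",np.hstack([crop(x,285,225,100,140,4) for x in(cv2.imread("pics/side0.png"),s)]))
```

```text
22.25 [568.3 -98.3 238.9] [180.   -0.2  88.1] F [ 3.8  8.1 -4. ] T [ 1.41 -0.94 -0.04] 21.9 39.6 [-15.   4.  88.   0.  88. -13.]
phi 105.2 rad 64.37 Frad 1.3 drag 8.9
before 371 166.02 [  0   0   0   2   2  16  63 100 127  24   7   6   3   8   4   4   5]
[  6  34 184 126 146  17  15  17  10  15  12  17  12  16  36  43  66  53
  66  56]
now 377 170.54 [  6   8   3   0   0   1   1  13  35  96 131  59   6   5   3   7   2]
[  0   0   0   0   0   0   6   6  74  85 148  35  14  21  28  37  39  40
  38  45]
```

View pics/c9.png

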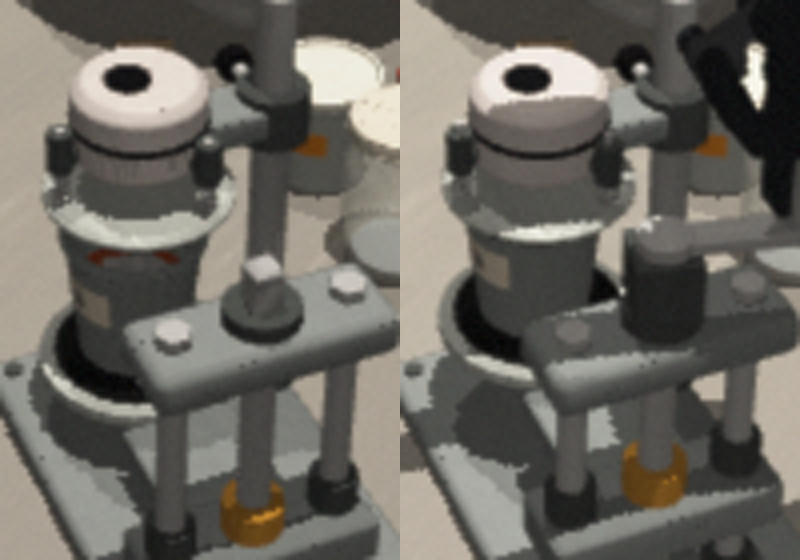

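The cover has risen by about 4.5–5 mm (median z 166.0 to 170.5). The rim meets it, and the hub sits on the boss at crop (665,320). I'll relax, release and withdraw.

Call:
{"name": "jog_arm", "arguments": {
  "rows": [
    [[0.4,0.1,0.4],[0,0,0]],
    [[0.8,0.2,0.8],[0,0,0]],
    [[0.8,0.2,0.8],[0,0,0]]
  ]
}}

```text
time: 22.6
tool_pos: [568.5, -98.3, 238.6]
tcp_rot: [180.0, -0.1, 88.0]
ft_force: [2.9, 4.2, -1.0]
finger_gap: 22.0
grip_force: 39.7
```

Call:
{"name": "jog_arm", "arguments": {
  "rows": [
    [[0,0,0],[0,0,0]],
    [[0,0,0],[0,0,0]],
    [[0,0,0],[0,0,0]],
    [[0,0,0],[0,0,0]],
    [[0,0,-6],[0,0,0]],
    [[0,0,-20],[0,0,0]],
    [[0,0,-40],[0,0,0]],
    [[0,0,-58],[0,0,0]],
    [[0,0,-68],[0,0,0]],
    [[0,0,-70],[0,0,0]]
  ],
  "grip": 45
}}

```text
time: 23.6
tool_pos: [568.5, -99.6, 311.8]
tcp_rot: [179.8, 0.1, 88.0]
ft_force: [-0.1, 0.0, 0.2]
finger_gap: 44.9
grip_force: 0.0
```

Run:
```python
from h import *
st()
```

```text
23.6 [568.5 -99.6 311.8] [1.798e+02 1.000e-01 8.800e+01] F [-0.1  0.   0.2] T [-0.02 -0.01 -0.  ] 44.9 0.0 [-15.   3.  82.  -0.  95. -13.]
```

Call:
{"name": "jog_arm", "arguments": {
  "rows": [
    [[0,-12,0],[0,0,0]],
    [[0,-32,0],[0,0,0]],
    [[0,-57,0],[0,0,0]],
    [[0,-82,0],[0,0,0]],
    [[0,-107,0],[0,0,0]],
    [[0,-127,0],[0,0,0]],
    [[0,-138,0],[0,0,0]],
    [[0,-140,0],[0,0,0]],
    [[0,-140,0],[0,0,0]],
    [[0,-140,0],[0,0,0]]
  ]
}}

```text
time: 24.6
tool_pos: [428.1, -94.5, 308.8]
tcp_rot: [-180.0, -0.0, 88.0]
ft_force: [-0.1, 0.1, 0.3]
finger_gap: 44.9
grip_force: 0.0
```

Run:
```python
from h import *
st();s,d=r.snapshot("side")
S=cloud("side",d).reshape(-1,3);q=np.hypot(S[:,0]-509,S[:,1]-56)
T=S[(q>34)&(q<50)&(S[:,2]>155)&(S[:,2]<185)&(S[:,1]<56)];print("cover",np.median(T[:,2]))
T=S[(abs(S[:,0]-506)<9)&(abs(S[:,1]+80)<9)&(S[:,2]>222)&(S[:,2]<245)];print("hub top z",len(T),np.median(T[:,2]))
cv2.imwrite("pics/c10.png",crop(s,260,210,160,180,3))
```

```text
24.6 [428.1 -94.5 308.8] [-180.   -0.   88.] F [-0.1  0.1  0.3] T [ 0.03 -0.06 -0.01] 44.9 0.0 [-19. -19. 102.   0.  97. -17.]
cover 170.6250367974721
hub top z 77 232.46833744573757
```

View pics/c10.png

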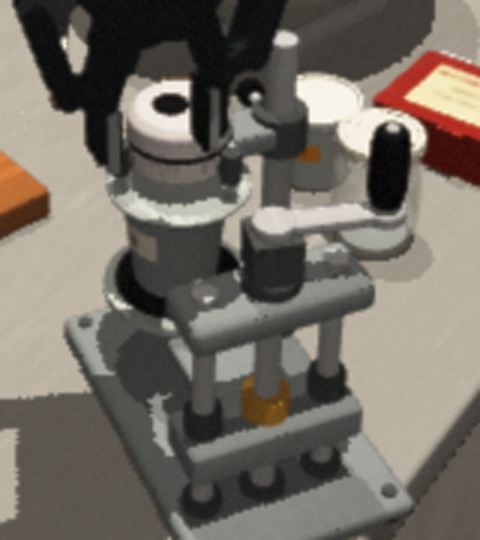

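The crank is seated at crop (272,260) with its top at z ≈ 232.5. The cover is lifted and resting on the cup, and the hand is clear. Handing in.

```bash
python3 -c "
from bench import r
print(r.hand_in())"
```

```text
the job is handed in; nothing more can be done
None
```

I fitted the crank fully down on the screw and wound it to the cover's take-up plus about a quarter turn; the cover rose about 4.6 mm (camera), the crank is still seated, and the job was handed in at about 25 s.

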